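# Hold the collar hook against the cupboard for bolting

### The job

Pick up the steel storage hook by its chrome horn, stand the lower edge of its back plate on the wooden batten on the side of the white cupboard, centred under the lime tape mark so that its slots lie over the two drilled holes, and press it flush against the panel with a steady push of about 12 N (never hard enough to dent the panel) so that I can bolt it on from inside. Keep pressing steadily for at least three seconds and do not let go: the program finishes while the gripper is still holding the hook on the batten and pressing it. Leave everything else on the cabinet top where it is.

Things in the scene. Friction and masses are not known exactly. Their poses are not given: they have to be found in the camera images.
- hook: storage hook, loose, ~0.4 kg: upright dark steel plate 60 wide (y), 95 high, 6 thick, and a level chrome horn along -x. Origin: middle of the lower edge of the plate's BACK face (goes on the panel); x out of that face, away from the horn; z up. Starts level as mounted, origin at height 0. Slots 18 wide, 58 and 83 up. Mass centre about 45 from the back face.
- horn_grip (a point): good place to grip the hook: on the axis of its chrome horn, 80 behind the back face and 16 above the plate's lower edge; axes as the hook. Horn 25 in diameter, gripped across (along y) anywhere 45 to 125 behind the back face; black end cap 32 in diameter at 132 to 142. At 80 the gripper's body stays clear of the panel.
- side_panel: white melamine side of the fixed cupboard, rigid: 300 wide (y), 250 high, 16 thick. Origin: middle of its OUTER face at the cabinet top (height 0); x points into the cupboard, the way to press; z up. Drilled holes on the line y = 0, 178 and 203 up; a lime tape mark 12 wide over the top edge on the same line. The cupboard behind is 240 deep, its swing door on the -y side.
- batten: smooth varnished wooden batten (friction about 0.2, like the melamine) screwed level on that panel's outer face, rigid: 220 long (y), 20 high, sticking out 18. Origin: middle of its TOP edge where it meets the panel, 120 above the cabinet top, on the line of the holes; x points into the panel, the way to press; z up. The hook is in place when its origin and axes coincide with these.
- dumbbell_handle: chrome dumbbell handle 340 long (along its y), 27 in diameter with two 45 flanges, lying in a black rubber cradle. Origin at its middle, on the axis. Loose; a bystander to be left where it is
- clip1: black spring clip collar lying flat: coil 36 mm across and 15 mm high round its origin (under the coil's centre), two plastic grips reaching 59 mm out along its x axis. Loose; a bystander to be left where it is
- clip2: black spring clip collar lying flat: coil 36 mm across and 15 mm high round its origin (under the coil's centre), two plastic grips reaching 59 mm out along its x axis. Loose; a bystander to be left where it is
- clip3: black spring clip collar lying flat: coil 36 mm across and 15 mm high round its origin (under the coil's centre), two plastic grips reaching 59 mm out along its x axis. Loose; a bystander to be left where it is
- clip4: black spring clip collar lying flat: coil 36 mm across and 15 mm high round its origin (under the coil's centre), two plastic grips reaching 59 mm out along its x axis. Loose; a bystander to be left where it is
- grip_ring: lime silicone grip ring 72 across, hole 40, 18 high, lying flat; origin under its centre. Loose; a bystander to be left where it is
- canister: closed steel canister 88 across and 120 high, upright; origin under its centre. Loose; a bystander to be left where it is
- wrench: steel wrench 160 long lying along its x. Loose; a bystander to be left where it is

How it is judged:
By the outcome, as a careful person would: the job done as asked, in the order asked, and still so for the second after the job is handed in, while the arm keeps its last pose, push and grip.
It also fails if it takes over 58 s, if anything falls off the work surface, if the arm or the gripper's body presses on something with over 40 N, if the wrist force passes 120 N, or if a joint passes its speed limit or range.

### The arm

A 6-joint arm with a two-finger parallel gripper is mounted at the origin on the work surface. World frame = base frame: x ahead of the robot, y to its left, z up, the work surface at z = 0. Lengths are in m, angles in rad, forces in N, time in s.
With the tool pointing down it reaches from about 0.25 to 0.725 m from the base axis. Payload 4 kg.
Tool frame: the origin (TCP) lies at the very end of the fingers, on their centre line; the grasp point (between the pads) lies 19 mm behind it; z points along the fingers, y is the line along which they close (so a half turn about z gives the same grasp; the last joint's range is limited). The gripper opens to 85 mm and grips with 20 to 120 N. Pads are 22 mm wide; open, the fingers measure 114 mm over their backs; the gripper's body (76 mm by 85 mm) begins 54 mm behind the grasp point. The pads swing forward as they close: fully open they stand 13 mm farther back than shut.
Start: joints at [-1.233, 0.241, 0.005, 1.335, 0, 1.571], TCP at [0.166, -0.472, 0.231] pointing down, gripper open.
Joint ranges: [-2.72, 2.72], [-1.05, 1.87], [-1.09, 1.28], [-1.99, 2.15], [-1.42, 1.44], [-3.14, 3.14]. Speed limits (rad/s): [2.79, 2.79, 3.14, 3.14, 3.14, 3.14].

### API

Orientations are given as a unit quaternion [x, y, z, w].
In Python, from workcell import bot, vision, workorder gives the robot as it stands.
- The arm moves only by the shell command python3 -m creep 'ROWS' [OPENING]. ROWS is JSON, a list of rows, each a list of 2 entries, a list of its own where there are three numbers: the shift along the tool's x, y, z in mm, then the turn, a rotation vector about the tool's x, y, z in rad. In form: [[[dx, dy, dz], [wx, wy, wz]], ...]. A call has 1 to 12 rows; each row shifts and turns the commanded pose from where the row before left it, along the tool's axes as they then stand; what a row does not reach is not made up. A row lasts 1/8 s, in which the tool goes at most 62.5 mm and 10.7 degrees, less where a joint would pass 70% of its speed; a pose out of reach is approached as far as the arm can. A call is refused whole if a number of a shift passes 62.5 or a number of a turn 0.188, either way. A call with a gripper value outside its range is refused whole. OPENING is the finger opening in mm, from 0 to 85.4, set as the call begins (- or left out, the last holds). The fingers move at their own pace and stop on an object; the grip force is fixed at half the most. Time passes only in rows, so rows that do not move let the fingers close. It gives the time, the measured TCP pose, the force, the opening and the grip force at its end, in the units of the state.
- bot.get_obs(): the state, without advancing time (a new reading comes with each control period).
- vision.camera(name): name is "side" or "top" or "wrist"; returns a dict with "image" (384x512x3 uint8, blue, green, red), "z_map" (384x512 float32, m along the optical axis (not along the pixel's ray), 0 where there is no reading), "K" (3x3 intrinsics, pixels), "rvec" (rotation vector, rad) and "tvec" (3), from world to camera coordinates, as OpenCV has them; the wrist camera has in their place "tool_from_camera" (4x4, takes a point from camera to tool coordinates, whose origin is the TCP and whose axes are the flange's). Camera axes: x right, y down, z forward; pixel columns grow to the right and rows downward; lengths in m; the calibration is good to about 2 mm. A picture is of the moment at which its call begins: read the wrist's pose just before it.
- workorder.job_done(): hands the job in; it is judged then, once.
Trained networks look in a picture, given as the dict that the camera call returned (one of the last four; its "shot" number tells which), for a name from the list of things; names that differ only in an ending like _2 or _b are one class to them, and where a whole thing is asked for, a point or a joint stands for the part that bears it (a point fixed in the world has none). Each returns a list of dicts, best first, with "score" (0 to 1); they miss things now and then, are a little off and sometimes report something else, mostly with a low value. They report only what shows in the picture. A call takes as long as a camera call.
- vision.spot_in(picture, query): "position" ([column, row] in pixels, amid what is visible of it).
- vision.place_of(picture, query): "position" ([column, row] in pixels: a listed point, or the origin of a listed thing).
The state is a dict: "clock": time; "joint_pos": joint angles; "joint_vel": joint speeds; "tau": joint torques, N m; "eef_pos": TCP position; "tool_rot": TCP orientation; "ft_force": force on the tool from outside, world axes, zero at the start; "ft_torque": the same for the moment, N m; "grip_width": finger opening in m; "grasp_force": force on a finger pad.
Only numpy, scipy, OpenCV 4.12 (cv2) and the standard library are available. Lean on these libraries where they do the work, as an engineer would, in place of code of your own. Each camera call takes 0.05 s, during which the arm holds its last target. There are 200 camera calls.

## Working session

There is one attempt and no reset: what is moved stays moved. The work goes in short steps, Python scripts to look and compute and a shell command to move; the robot and the scene stay as the last step left them, time stands still between calls to the robot, and variables do not carry over. Pictures are saved under pics/ and viewed, at most 10 in all, crops included, and the job is handed in when it is done.

```bash
mkdir -p pics; ls
cat > h.py <<'E'
import numpy as np, cv2
from scipy.spatial.transform import Rotation as R
from workcell import bot, vision, workorder
def ext(p):
    if 'rvec' in p:
        Rm=cv2.Rodrigues(np.array(p['rvec'],float))[0]; t=np.array(p['tvec'],float).ravel()
        return Rm.T,-Rm.T@t
    o=p['obs']; T=np.eye(4);T[:3,:3]=R.from_quat(o['tool_rot']).as_matrix();T[:3,3]=o['eef_pos']
    T=T@np.array(p['tool_from_camera']); return T[:3,:3],T[:3,3]
def cam(n):
    o=bot.get_obs(); p=vision.camera(n); p['obs']=o; return p
def cloud(p):
    A,c=ext(p); z=p['z_map']; v,u=np.mgrid[:z.shape[0],:z.shape[1]]; K=np.array(p['K'])
    P=np.stack([(u-K[0,2])/K[0,0]*z,(v-K[1,2])/K[1,1]*z,z],-1)
    W=P@A.T+c; W[z<=0]=np.nan; return W
def ray(p,uv):
    A,c=ext(p);K=np.array(p['K']); return c, A@np.array([(uv[0]-K[0,2])/K[0,0],(uv[1]-K[1,2])/K[1,1],1])
def at_z(p,uv,z):
    c,d=ray(p,uv); return c+d*(z-c[2])/d[2]
E
python3 - <<'E'
from h import *
np.set_printoptions(precision=4,suppress=True)
for n in ['side','top']:
    p=cam(n); cv2.imwrite(f'pics/{n}0.png',p['image']); W=cloud(p)
    np.savez(f'{n}0.npz',W=W,im=p['image'],K=p['K'],rvec=p['rvec'],tvec=p['tvec'])
    print(n,ext(p)[1])
    for q in ['hook','horn_grip','side_panel','batten','dumbbell_handle','clip1','grip_ring','canister','wrench']:
        r=vision.place_of(p,q)[:4 if q=='clip1' else 2]
        for k in r:
            u=k['position']; i=np.clip(np.round(u).astype(int),0,[511,383]); print(q,round(k['score'],2),np.round(u,1),W[i[1],i[0]],'z0',at_z(p,u,{'horn_grip':.016,'batten':.12}.get(q,0)))
o=bot.get_obs();print(o)
E
```

```text
pics
side [-0.0232 -0.8724  0.6724]
hook 0.73 [257.4 211.1] [ 0.5749 -0.1524  0.0196] z0 [ 0.5934 -0.1319  0.    ]
horn_grip 0.64 [237.8 217.6] [ 0.5076 -0.1501  0.0262] z0 [ 0.5167 -0.1368  0.016 ]
horn_grip 0.56 [320.1 291.5] [ 0.4898 -0.4713  0.0015] z0 [ 0.48   -0.4792  0.016 ]
side_panel 0.56 [193.2 178.4] [ 0.1862 -0.4992  0.4303] z0 [0.5573 0.1611 0.    ]
batten 0.51 [186.9 150.7] [ 0.1808 -0.5024  0.4699] z0 [0.5342 0.1387 0.12  ]
batten 0.35 [329.7 199.7] [ 0.7515 -0.2719  0.038 ] z0 [ 0.6518 -0.3482  0.12  ]
dumbbell_handle 0.79 [329.3 200.3] [ 0.7524 -0.2676  0.0355] z0 [ 0.795  -0.2357  0.    ]
clip1 0.76 [318.4 292.6] [ 0.4756 -0.4772  0.0128] z0 [ 0.4869 -0.4693  0.    ]
clip1 0.7 [263.5 174.8] [ 0.7338 -0.0021  0.0143] z0 [0.7499 0.019  0.    ]
clip1 0.69 [262.1 318.8] [ 0.3427 -0.4403 -0.001 ] z0 [ 0.3427 -0.4407  0.    ]
grip_ring 0.9 [370.7 300. ] [ 0.5585 -0.5602 -0.0014] z0 [ 0.5568 -0.5605  0.    ]
canister 0.61 [346.2 251.3] [ 0.605  -0.4476  0.0415] z0 [ 0.6458 -0.4208  0.    ]
wrench 0.77 [322.6 345.9] [ 0.3848 -0.5729  0.0064] z0 [ 0.3883 -0.5694  0.    ]
top
[... 959 characters left out ...]
878 -0.5866 -0.0003] z0 [ 0.389 -0.586  0.   ]
canister 0.6 [335.6 161.8] [ 0.619  -0.3904  0.1066] z0 [ 0.6466 -0.4155  0.    ]
wrench 0.9 [393.8 244.5] [ 0.3938 -0.5689  0.0085] z0 [ 0.3925 -0.5715  0.    ]
{'clock': 1.0, 'joint_pos': array([-1.233 ,  0.2406,  0.005 ,  1.3352,  0.    ,  1.5708]), 'joint_vel': array([ 0.0005,  0.0022,  0.0007,  0.0007,  0.0023, -0.0006]), 'tau': array([ -0.0008, -37.2216,  25.2697,   0.0011,  -0.0003,   0.    ]), 'eef_pos': array([ 0.1657, -0.4717,  0.2313]), 'tool_rot': array([0.9858, 0.1681, 0.    , 0.    ]), 'ft_force': array([ 0.3392, -0.2435, -0.2383]), 'ft_torque': array([0.0472, 0.0421, 0.0481]), 'grasp_force': 0.0, 'grip_width': 0.08528355657238341}
```

View pics/top0.png

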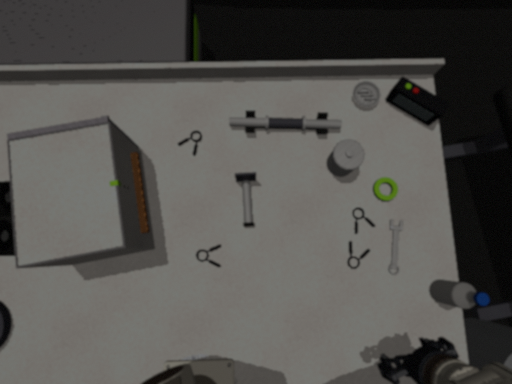

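View pics/side0.png

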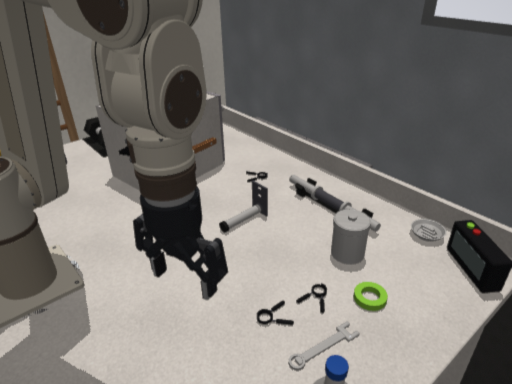

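Run:
```python
from h import *
np.set_printoptions(precision=4,suppress=True)
for n in ['top','side']:
    d=np.load(n+'0.npz'); W=d['W']; im=d['im'].astype(int)
    x,y,z=np.moveaxis(W,-1,0)
    # hook region
    m=(abs(y+.15)<.07)&(x>.42)&(x<.66)
    pl=m&(z>.045)&(z<.12); ho=m&(z>.02)&(z<.034)&(x<.57)
    for nm,k in [('plate',pl),('horn',ho)]:
        P=W[k]; 
        if len(P)<5: print(n,nm,len(P)); continue
        c,ev=cv2.PCACompute(P[:,:2].astype(np.float32),None); a=np.degrees(np.arctan2(ev[0,1],ev[0,0]))
        print(n,nm,len(P),c,a,P.min(0),P.max(0))
    # lime mark pixels
    hsv=cv2.cvtColor(d['im'],cv2.COLOR_BGR2HSV)
    lime=(hsv[...,0]>30)&(hsv[...,0]<50)&(hsv[...,1]>120)&(y>-.1)
    print(n,'lime',lime.sum(),np.nanmedian(W[lime],0) if lime.any() else '',np.argwhere(lime).mean(0) if lime.any() else '')
    # panel top
    k=(z>.235)&(z<.262)&(y>-.02)&(x>.25)
    P=W[k];print(n,'cup top',len(P),P.min(0),P.max(0))
    cv2.polylines
    if len(P)>20: print(cv2.minAreaRect((P[:,:2]*1000).astype(np.float32)))
    k=(z>.11)&(z<.13)&(y>0)&(x>.3)
    P=W[k]; 
    if len(P)>20: print('batten',len(P),cv2.minAreaRect((P[:,:2]*1000).astype(np.float32)),np.median(P,0))
```

```text
top plate 126 [[ 0.5942 -0.1377]] 92.12924 [ 0.5911 -0.1666  0.046 ] [ 0.5991 -0.108   0.1001]
top horn 317 [[ 0.512  -0.1408]] 2.5139718 [ 0.4569 -0.1583  0.0201] [ 0.5692 -0.1276  0.0339]
top lime 309 [ 1.4015  0.103  -0.5294] [ 60.0874 181.2621]
top cup top 14683 [0.359 0.13  0.235] [0.708  0.4176 0.2558]
((533.6400146484375, 274.25860595703125), (317.0951843261719, 242.77804565429688), 9.77219295501709)
batten 863 ((488.549072265625, 191.9717254638672), (190.8790740966797, 391.7929992675781), 62.833370208740234) [0.5357 0.147  0.12  ]
side plate 247 [[ 0.5939 -0.1425]] 93.38959 [ 0.5893 -0.1718  0.045 ] [ 0.6017 -0.1099  0.0971]
side horn 242 [[ 0.5074 -0.1473]] 1.252922 [ 0.4556 -0.1616  0.0202] [ 0.5696 -0.1303  0.0331]
side lime 0  
side cup top 1566 [ 0.3576 -0.0197  0.235 ] [2.1117 2.1185 0.262 ]
((1236.283447265625, 1054.127197265625), (2137.834228515625, 1749.310302734375), 89.6666259765625)
batten 1353 ((1232.725830078125, 1066.305908203125), (2129.37353515625, 1747.83154296875), 89.90290832519531) [2.0806 0.5272 0.12  ]
```

The top view shows the hook with its plate at about (246,176) and its horn running down to (249,224). The cupboard is on the left, with the batten from (131,152) to (147,232) and the lime mark at (114,183). The panel is turned so that pressing goes along +y, at a yaw of about 100°. In the side view the arm hides most of the panel. I'll move above the hook first and look with the wrist camera.

```bash
python3 -m creep '[[[47,-22,-2],[0,0,0]],[[47,-22,-2],[0,0,0]],[[47,-22,-2],[0,0,0]],[[47,-22,-2],[0,0,0]],[[47,-22,-2],[0,0,0]],[[47,-22,-2],[0,0,0]],[[47,-22,-2],[0,0,0]],[[47,-22,-2],[0,0,0]],[[47,-22,-2],[0,0,0]],[[0,0,0],[0,0,0.15]],[[0,0,0],[0,0,0.15]],[[0,0,0],[0,0,0]]]' -
cat > look.py <<'E'
import sys
from h import *
np.set_printoptions(precision=4,suppress=True)
tag=sys.argv[1]
for n in sys.argv[2].split(','):
    p=cam(n); cv2.imwrite(f'pics/{n}{tag}.png',p['image']); W=cloud(p); A,c=ext(p)
    np.savez(f'{n}{tag}.npz',W=W,im=p['image'],K=p['K'],A=A,c=c)
    for q in sys.argv[3].split(','):
        for k in vision.place_of(p,q)[:2]:
            u=k['position']; print(n,q,round(k['score'],2),np.round(u,1),'z0',at_z(p,u,{'horn_grip':.016,'batten':.12}.get(q,0)))
o=bot.get_obs(); print(o['eef_pos'],'yaw',np.degrees(np.arctan2(*R.from_quat(o['tool_rot']).as_matrix()[[1,0],0])),R.from_quat(o['tool_rot']).as_matrix()[:,2],o['joint_pos'])
E
python3 look.py 1 wrist,side hook,horn_grip,side_panel,batten
```

```text
clock: 2.5
eef_pos: [0.4993, -0.1445, 0.2492]
tool_rot: [1.0, 0.02, -0.0, -0.0]
ft_force: [-0.7, 0.8, 0.4]
grip_width: 0.0857
grasp_force: 0.0
wrist horn_grip 0.69 [253.5 149.5] z0 [ 0.5171 -0.1403  0.016 ]
wrist side_panel 0.42 [255.4  75.8] z0 [ 0.5982 -0.1393  0.    ]
side hook 0.77 [259.  209.3] z0 [ 0.6031 -0.128   0.    ]
side horn_grip 0.7 [239.5 216.3] z0 [ 0.5242 -0.1351  0.016 ]
side side_panel 0.67 [193.7 182. ] z0 [0.5455 0.1396 0.    ]
side batten 0.85 [186.5 148.7] z0 [0.541  0.1519 0.12  ]
[ 0.4991 -0.1449  0.2493] yaw 2.169685633251993 [ 0.0001  0.     -1.    ] [-0.2825  0.2732  0.0951  1.3926  0.      2.8212]
```

```bash
python3 - <<'E'
import cv2,numpy as np
a=cv2.imread('pics/wrist1.png');b=cv2.imread('pics/side1.png')
b=cv2.resize(b[90:280,80:336],(512,380),interpolation=cv2.INTER_CUBIC)
a=cv2.resize(a,(400,300));b=cv2.resize(b,(400,297))
o=np.zeros((300,800,3),np.uint8);o[:,:400]=a;o[:297,400:]=b;cv2.imwrite('pics/c1.png',o)
E
python3 - <<'E'
from h import *
np.set_printoptions(precision=4,suppress=True)
d=np.load('wrist1.npz');W=d['W'];x,y,z=np.moveaxis(W,-1,0)
m=(abs(y+.14)<.05)
for nm,k in [('plate',m&(z>.06)&(z<.11)&(x>.56)),('horn',m&(z>.018)&(z<.04)&(x>.46)&(x<.57))]:
    P=W[k]
    if len(P)<9: print(nm,len(P));continue
    print(nm,len(P),np.median(P,0),P.min(0),P.max(0),cv2.fitLine((P[:,:2]*1000).astype(np.float32),cv2.DIST_HUBER,0,.01,.01).ravel())
# horn centre by x slices
for xs in np.arange(.46,.57,.015):
    P=W[m&(z>.02)&(z<.045)&(abs(x-xs)<.006)]
    if len(P): print(xs,len(P),np.percentile(P[:,1],[3,50,97]),P[:,2].max())
d=np.load('side1.npz');W=d['W'];x,y,z=np.moveaxis(W,-1,0)
k=(z>.14)&(z<.23)&(y>.08)&(y<.2)&(x>.35)&(x<.72);P=W[k]
print('panel face',len(P)); print(cv2.fitLine((P[:,:2]*1000).astype(np.float32),cv2.DIST_HUBER,0,.01,.01).ravel(),P.min(0),P.max(0))
k=(z>.1)&(z<.125)&(y>.08)&(y<.2)&(x>.35)&(x<.72);P=W[k]
print('batten',len(P),np.median(P,0),P.min(0),P.max(0))
E
```

```text
plate 766 [ 0.5954 -0.1386  0.0946] [ 0.5926 -0.1686  0.0601] [ 0.6005 -0.1087  0.097 ] [   0.0412   -0.9992  595.4168 -138.4954]
horn 2187 [ 0.5162 -0.1416  0.0268] [ 0.46   -0.1582  0.018 ] [ 0.57   -0.1281  0.0333] [   0.9989    0.0465  516.2471 -141.7102]
0.46 169 [-0.158  -0.1431 -0.129 ] 0.033261581753214864
0.47500000000000003 199 [-0.1541 -0.1427 -0.1321] 0.029951353759193722
0.49000000000000005 208 [-0.1534 -0.143  -0.1316] 0.03004739078610419
0.5050000000000001 211 [-0.1527 -0.1424 -0.1312] 0.030187284824944982
0.52 222 [-0.152  -0.141  -0.1306] 0.030091231087862658
0.5350000000000001 235 [-0.1515 -0.1404 -0.1293] 0.029615260973665458
0.55 241 [-0.151  -0.1406 -0.1297] 0.030407256817662265
0.5650000000000002 250 [-0.151  -0.1403 -0.1283] 0.03015539766342451
panel face 2219
[  0.9878   0.156  513.3568 148.5829] [0.3844 0.1246 0.14  ] [0.7091 0.1996 0.23  ]
batten 767 [0.5053 0.1395 0.116 ] [0.3847 0.1151 0.1   ] [0.7055 0.1997 0.125 ]
```

View pics/c1.png

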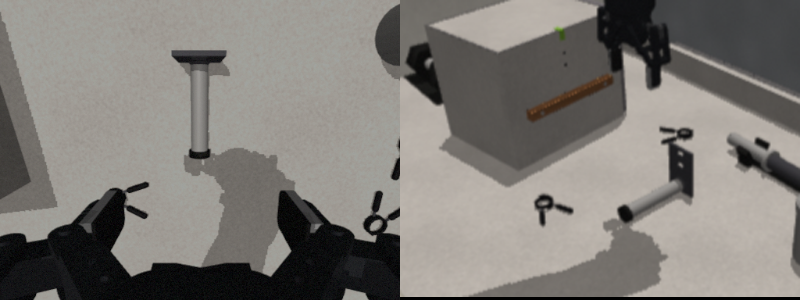

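The wrist view shows the hook with its plate along the top and its horn centred at about x = 200 in the composite. The side crop shows the batten, the two holes at (565,53) and (565,66), and the lime mark at (560,33). Next I'll descend to the grip point and grasp.

```bash
python3 -m creep '[[[18.5,-3,0],[0,0,-0.006]],[[0,0,45],[0,0,0]],[[0,0,45],[0,0,0]],[[0,0,45],[0,0,0]],[[0,0,45],[0,0,0]],[[0,0,35],[0,0,0]],[[0,0,20],[0,0,0]],[[0,0,10],[0,0,0]],[[0,0,0],[0,0,0]]]' -
python3 -m creep '[[[0,0,0],[0,0,0]],[[0,0,0],[0,0,0]],[[0,0,0],[0,0,0]],[[0,0,0],[0,0,0]],[[0,0,0],[0,0,0]],[[0,0,0],[0,0,0]],[[0,0,0],[0,0,0]],[[0,0,0],[0,0,0]]]' 10
python3 - <<'E'
from h import *
np.set_printoptions(precision=4,suppress=True)
d=np.load('side1.npz');W=d['W'];im=d['im'];x,y,z=np.moveaxis(W,-1,0);K=d['K'];A=d['A'];c=d['c']
k=(z>.15)&(z<.235)&(y>.08)&(y<.2)&(x>.38)&(x<.70)
P=W[k]; 
for _ in range(5):
    m=P.mean(0); n=np.linalg.svd(P-m,full_matrices=False)[2][2]; P=P[abs((P-m)@n)<.006]
if n[1]<0:n=-n
print('plane',len(P),m,n,'yaw',np.degrees(np.arctan2(n[1],n[0])))
def hit(u):
    r=A@np.array([(u[0]-K[0,2])/K[0,0],(u[1]-K[1,2])/K[1,1],1]); return c+r*(((m-c)@n)/(r@n))
hsv=cv2.cvtColor(im,cv2.COLOR_BGR2HSV)
L=(hsv[...,0]>30)&(hsv[...,0]<50)&(hsv[...,1]>110); L[:,260:]=0;L[140:]=0
uv=np.argwhere(L)[:,::-1]; print('lime',len(uv),uv.mean(0),'low part',hit(uv[uv[:,1]>=np.median(uv[:,1])].mean(0)))
g=cv2.cvtColor(im,cv2.COLOR_BGR2GRAY).astype(float)
r=g[118:142,175:195]; print(r.astype(int))
for rr in [(118,128),(128,139)]:
    s=cv2.GaussianBlur(g,(31,31),0)-g; w=np.clip(s[rr[0]:rr[1],178:193]-5,0,None); yy,xx=np.mgrid[rr[0]:rr[1],178:193]
    u=((xx*w).sum()/w.sum(),(yy*w).sum()/w.sum()); print('hole',u,hit(u))
# batten colour
B=(hsv[...,0]<18)&(hsv[...,1]>130)&(hsv[...,2]>40);B[:,:140]=0;B[:,230:]=0;B[:130]=0;B[180:]=0
P=W[B]; P=P[P[:,1]<.25]; print('batten',len(P),P.min(0),P.max(0),cv2.minAreaRect((P[:,:2]*1000).astype(np.float32)))
uv=np.argwhere(B)[:,::-1].astype(np.float32);print(cv2.minAreaRect(uv))
E
```

```text
clock: 4.12
eef_pos: [0.5173, -0.141, 0.004]
tool_rot: [1.0, 0.022, -0.0, -0.0]
ft_force: [-0.6, -0.2, 0.3]
grip_width: 0.0856
grasp_force: 0.0
clock: 5.12
eef_pos: [0.518, -0.1413, 0.0051]
tool_rot: [1.0, 0.022, 0.001, 0.0]
ft_force: [-1.2, 0.1, 6.4]
grip_width: 0.0233
grasp_force: 58.7
plane 830 [0.5516 0.1547 0.1934] [-0.1374  0.9905  0.0052] yaw 97.89724841434527
lime 23 [182.6522 110.7826] low part [0.5456 0.1537 0.2395]
[[82 83 83 84 83 82 82 82 83 82 81 82 83 82 82 81 83 82 81 81]
 [83 84 83 83 83 83 83 82 84 83 83 83 82 82 83 82 82 82 81 82]
 [84 83 83 82 82 84 84 84 84 84 82 82 81 82 82 82 81 82 82 81]
 [82 82 83 82 82 83 83 84 83 83 81 82 82 83 82 81 81 82 81 81]
 [83 83 83 83 82 82 82 83 82 77 73 80 83 82 81 81 81 82 81 81]
 [82 83 84 82 81 82 81 82 80 63 52 78 82 82 81 81 82 82 82 81]
 [82 83 83 82 81 82 82 82 80 65 59 79 81 82 80 82 82 83 82 81]
 [81 81 82 82 82 82 82 82 82 79 80 81 81 81 82 82 83 84 83 81]
 [81 82 83 82 82 83 83 83 83 83 82 82 82 81 82 82 83 84 83 81]
 [81 82 83 83 83 84 83 82 82 82 83 83 83 83 82 81 82 82 83 82]
 [83 83 83 83 83 84 83 81 81 82 82 83 82
[... 591 characters left out ...]
[83 84 84 83 83 84 83 83 83 83 83 83 83 84 84 83 84 84 82 81]
 [83 84 83 82 83 83 83 83 82 83 84 85 84 84 83 82 83 83 82 81]
 [82 83 83 82 83 82 82 83 82 83 84 84 84 83 83 83 83 83 83 82]
 [82 81 82 82 83 82 82 82 83 84 84 83 83 84 83 82 82 82 83 82]]
hole (np.float64(184.64616457666645), np.float64(123.36494076915427)) [0.5468 0.154  0.2039]
hole (np.float64(185.56329572034016), np.float64(130.98522546264138)) [0.5468 0.1542 0.1785]
batten 369 [0.4377 0.1151 0.1032] [0.6533 0.1647 0.1233] ((545.4396362304688, 142.06527709960938), (217.27688598632812, 22.974681854248047), 9.576374053955078)
((188.32691955566406, 151.63461303710938), (6.849381446838379, 59.028350830078125), 64.65382385253906)
```

```bash
python3 -m creep '[[[0,0,-10],[0,0,0]],[[0,0,-30],[0,0,0]],[[0,0,-40],[0,0,0]],[[0,0,-40],[0,0,0]],[[0,0,-35],[0,0,0]],[[0,0,0],[0,0,0]],[[0,0,0],[0,0,0]]]' -
python3 look.py 2 wrist,side,top hook,horn_grip,side_panel,batten
python3 - <<'E'
from h import *
np.set_printoptions(precision=4,suppress=True)
d=np.load('wrist2.npz');W=d['W'];x,y,z=np.moveaxis(W,-1,0)
P=W[(abs(y+.14)<.06)&(z>.17)&(z<.3)&(x>.57)&(x<.62)]
print(len(P),P.min(0),P.max(0),cv2.fitLine((P[:,:2]*1000).astype(np.float32),cv2.DIST_HUBER,0,.01,.01).ravel())
for n in ['side2','top2']:
    W=np.load(n+'.npz')['W'];x,y,z=np.moveaxis(W,-1,0)
    P=W[(abs(y+.14)<.06)&(z>.2)&(z<.27)&(x>.57)&(x<.62)]; P=P[abs(P[:,0]-np.median(P[:,0]))<.02]
    print(n,len(P),P.min(0),P.max(0), 'dx/dz',np.polyfit(P[:,2],P[:,0],1))
o=bot.get_obs();print(o['ft_force'],o['ft_torque'],o['grip_width'])
E
```

```text
clock: 6.0
eef_pos: [0.5161, -0.1407, 0.1573]
tool_rot: [1.0, 0.022, -0.002, -0.001]
ft_force: [-0.8, 0.9, -5.5]
grip_width: 0.0226
grasp_force: 59.4
wrist hook 0.91 [256.8  66.6] z0 [ 0.6139 -0.1366  0.    ]
wrist horn_grip 0.74 [255.9 257.8] z0 [ 0.4427 -0.1432  0.016 ]
side hook 0.92 [257.4 165.6] z0 [0.7775 0.0834 0.    ]
side hook 0.54 [262.4 176.8] z0 [0.7381 0.0112 0.    ]
side horn_grip 0.79 [236.9 168.8] z0 [0.6913 0.0907 0.016 ]
side side_panel 0.72 [192.7 176.7] z0 [0.5624 0.1721 0.    ]
side batten 0.74 [186.2 149.1] z0 [0.5388 0.1501 0.12  ]
top horn_grip 0.7 [288.  124.4] z0 [ 0.7637 -0.2723  0.016 ]
top side_panel 0.96 [149.3 199.1] z0 [0.5431 0.1489 0.    ]
top batten 0.64 [134.2 193.5] z0 [0.5402 0.1555 0.12  ]
[ 0.5176 -0.1411  0.1594] yaw 2.5103191166733025 [ 0.0001 -0.0001 -1.    ] [-0.2661  0.353  -0.0312  1.1864 -0.      2.8317]
19758 [ 0.57   -0.1696  0.17  ] [ 0.5985 -0.1075  0.2446] [   0.0403   -0.9992  593.0886 -138.3135]
side2 257 [ 0.5889 -0.1709  0.2004] [ 0.6002 -0.107   0.2465] dx/dz [0.0322 0.5866]
  return _methods._mean(a, axis=axis, dtype=dtype,
  ret = ret.dtype.type(ret / rcount)
Traceback (most recent call last):
ValueError: zero-size array to reduction operation minimum which has no identity
```

```bash
python3 -m creep '[[[6,-17,0],[0,0,0]],[[11.5,-35,0],[0,0,0]],[[11.5,-35,0],[0,0,0]],[[11.5,-35,0],[0,0,0]],[[11.5,-35,0],[0,0,0]],[[5,-17.5,0],[0,0,0]],[[0,0,0],[0,0,-0.1]],[[0,0,0],[0,0,-0.16]],[[0,0,0],[0,0,-0.16]],[[0,0,0],[0,0,-0.16]],[[0,0,0],[0,0,-0.16]],[[0,0,0],[0,0,-0.16]]]' -
python3 -m creep '[[[0,0,0],[0,0,-0.16]],[[0,0,0],[0,0,-0.16]],[[0,0,0],[0,0,-0.16]],[[0,0,0],[0,0,-0.16]],[[0,0,0],[0,0,-0.12]],[[0,0,0],[0,0,-0.03]],[[0,0,0],[0,0,0]],[[0,0,0],[0,0,0]]]' -
python3 look.py 3 wrist,side,top hook,horn_grip,side_panel,batten
python3 - <<'E'
from h import *
np.set_printoptions(precision=4,suppress=True)
W=np.load('side1.npz')['W'];x,y,z=np.moveaxis(W,-1,0)
P=W[(abs(y+.14)<.04)&(z>.045)&(z<.12)&(x>.57)&(x<.62)];print('start dx/dz',np.polyfit(P[:,2],P[:,0],1))
o=bot.get_obs();print(o['clock'],o['ft_force'],o['ft_torque'],o['grip_width'])
a=cv2.imread('pics/wrist3.png');b=cv2.imread('pics/side3.png')
b=cv2.resize(b[80:230,100:300],(512,384),interpolation=cv2.INTER_CUBIC)
cv2.imwrite('pics/c3.png',cv2.resize(np.hstack([a,b]),(800,300)))
E
```

```text
clock: 8.25
eef_pos: [0.5671, 0.0304, 0.1593]
tool_rot: [0.888, 0.461, 0.001, -0.002]
ft_force: [0.1, -0.1, -4.8]
grip_width: 0.023
grasp_force: 59.6
clock: 9.25
eef_pos: [0.5672, 0.0304, 0.1594]
tool_rot: [0.644, 0.765, 0.002, -0.001]
ft_force: [-0.3, 0.4, -5.2]
grip_width: 0.0227
grasp_force: 59.5
wrist hook 0.71 [257.  70.] z0 [0.5507 0.1256 0.    ]
wrist horn_grip 0.73 [259.7 255.2] z0 [ 0.5815 -0.0386  0.016 ]
side hook 0.8 [194.5 141.7] z0 [0.7219 0.4078 0.    ]
side horn_grip 0.84 [216.3 141.7] z0 [0.7673 0.3189 0.016 ]
side side_panel 0.57 [190.  177.2] z0 [0.5537 0.1755 0.    ]
side batten 0.89 [187.5 151.1] z0 [0.5341 0.1349 0.12  ]
side batten 0.61 [320.8 292. ] z0 [ 0.4003 -0.5432  0.12  ]
top hook 0.63 [148.3 189.9] z0 [0.571  0.1527 0.    ]
top horn_grip 0.62 [177.6 180.2] z0 [0.5955 0.0626 0.016 ]
[0.5671 0.0305 0.1593] yaw 99.82924639286402 [-0.0003  0.0043 -1.    ] [0.0514 0.4132 0.0589 1.2166 0.0043 1.4506]
start dx/dz [0.0165 0.5927]
10.0 [-0.0578  0.8157 -4.6851] [-0.2471 -0.0941  0.0188] 0.02281592077519622
```

View pics/c3.png

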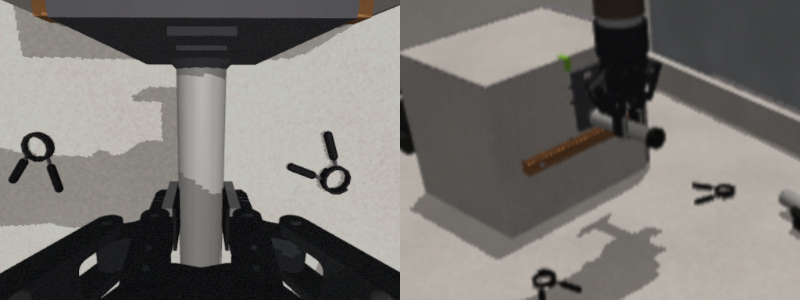

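Run:
```python
from h import *
np.set_printoptions(precision=4,suppress=True)
o=bot.get_obs(); T=R.from_quat(o['tool_rot']).as_matrix(); t=np.array(o['eef_pos']); tx=T[:2,0]; lat=np.array([-tx[1],tx[0]]) # horizontal left of push dir
print('tx',tx)
# wrist batten + plate
d=np.load('wrist3.npz');W=d['W'];im=d['im'];hsv=cv2.cvtColor(im,cv2.COLOR_BGR2HSV)
B=(hsv[...,0]<20)&(hsv[...,1]>130)&(hsv[...,2]>50); uv=np.argwhere(B)
for nm,s in [('L',uv[uv[:,1]<256]),('R',uv[uv[:,1]>=256])]:
    P=W[s[:,0],s[:,1]];P=P[np.isfinite(P[:,0])];q=P[:,:2]-t[:2]
    print(nm,len(s),s.min(0),s.max(0),'fwd',(q@tx).min(),(q@tx).max(),'lat',(q@lat).min(),(q@lat).max(),'z',np.median(P[:,2]))
q=W-t; f=q[...,:2]@tx; l=q[...,:2]@lat
k=(f>.05)&(f<.1)&(W[...,2]>.19)
print('plate wrist: fwd',np.nanpercentile(f[k],[1,50,99]),'lat',np.nanpercentile(l[k],[1,50,99]),'zmax',np.nanmax(W[...,2][k]), 'slope',np.polyfit(l[k],f[k],1))
for n in ['top3','side3']:
    d=np.load(n+'.npz');W=d['W'];q=W-t; f=q[...,:2]@tx; l=q[...,:2]@lat
    k=(f>.06)&(f<.095)&(W[...,2]>.2)&(W[...,2]<.26)&(abs(l)<.045)
    if k.sum()>5: print(n,'plate',k.sum(),'fwd',np.percentile(f[k],[2,50,98]),'lat',np.percentile(l[k],[2,50,98]))
    hsv=cv2.cvtColor(d['im'],cv2.COLOR_BGR2HSV)
    B=(hsv[...,0]<20)&(hsv[...,1]>130)&(hsv[...,2]>40)&(f<.16)&(f>.05)&(W[...,2]>.09)
    k=B; print(n,'batten',k.sum(),'fwd',np.percentile(f[k],[2,50,98]),'lat',np.percentile(l[k],[2,50,98]),'z',np.percentile(W[...,2][k],[2,98]))
    P=np.c_[f[k],l[k]]; 
d=np.load('top3.npz');W=d['W'];hsv=cv2.cvtColor(d['im'],cv2.COLOR_BGR2HSV)
L=(hsv[...,0]>30)&(hsv[...,0]<50)&(hsv[...,1]>90);L[:,:90]=0;L[:,140:]=0;L[:160]=0;L[210:]=0
uv=np.argwhere(L)[:,::-1];p=dict(K=d['K']);K=d['K']
for u in uv.tolist()[:0]+[uv.mean(0)]:
    r=d['A']@np.array([(u[0]-K[0,2])/K[0,0],(u[1]-K[1,2])/K[1,1],1]);h=d['c']+r*(.25-d['c'][2])/r[2];print('lime top',len(uv),u,h,'fwd,lat',(h[:2]-t[:2])@tx,(h[:2]-t[:2])@lat)
for nm,h in [('holes side',np.array([.5468,.1541]))]: print(nm,(h-t[:2])@tx,(h-t[:2])@lat)
# panel yaw from top cam: cupboard top rect and batten line
z=W[...,2];k=(z>.236)&(z<.262)&(W[...,1]>.1)&(W[...,0]>.3)&(W[...,0]<.75)
P=W[k];bins=np.arange(.40,.69,.01);E=[(b,np.percentile(P[abs(P[:,0]-b)<.005][:,1],1)) for b in bins];E=np.array(E)
pf=np.polyfit(E[:,0],E[:,1],1);print('panel top edge yaw',90+np.degrees(np.arctan(pf[0])),'res',np.std(E[:,1]-np.polyval(pf,E[:,0])),'y at .547',np.polyval(pf,.547))
```

```text
tx [-0.1707  0.9853]
L 438 [ 0 40] [28 72] fwd 0.10719592864260459 0.11717536088604973 lat 0.09900003929253719 0.10879641254735627 z 0.11975655254339364
R 491 [  0 443] [ 30 478] fwd 0.10600755522109336 0.11661713139459313 lat -0.11109444275506754 -0.10116479027413092 z 0.11974033561245315
plate wrist: fwd [0.0758 0.0766 0.0789] lat [-0.0293 -0.0001  0.0295] zmax 0.24729739193850414 slope [0.0036 0.0767]Traceback (most recent call last):
  File "<stdin>", line 20, in <module>
    return _quantile_unchecked(
        a, q, axis, out, overwrite_input, method, keepdims, weights)
    return _ureduce(a,
                    func=_quantile_ureduce_func,
    ...<5 lines>...
                    overwrite_input=overwrite_input,
                    method=method)
    r = func(a, **kwargs)
    result = _quantile(arr,
                       quantiles=q,
    ...<2 lines>...
                       out=out,
                       weights=wgt)
    slices_having_nans = np.isnan(arr[-1, ...])
                                  ~~~^^^^^^^^^
IndexError: index -1 is out of bounds for axis 0 with size 0
```

The wrist view shows both batten ends. The batten is centred 1 mm to the tool's +y side, its outer face is 106 mm ahead, and its top is at z = 0.1197. The hole positions from the side camera give the same numbers. The hook sags by about 0.015 rad. I'll correct both and approach to about 8 mm from the panel, staying above the batten.

```bash
python3 -m creep '[[[4,1,0],[0,0.015,0]],[[8,0,0],[0,0,0]],[[8,0,0],[0,0,0]],[[8,0,0],[0,0,0]],[[5,0,0],[0,0,0]],[[3,0,0],[0,0,0]],[[0,0,10],[0,0,0]],[[0,0,9],[0,0,0]],[[0,0,5],[0,0,0]],[[0,0,0],[0,0,0]],[[0,0,0],[0,0,0]],[[0,0,0],[0,0,0]]]' -
python3 look.py 4 wrist,side batten
python3 - <<'E'
from h import *
np.set_printoptions(precision=4,suppress=True)
o=bot.get_obs(); T=R.from_quat(o['tool_rot']).as_matrix(); t=np.array(o['eef_pos']); tx=T[:2,0]; lat=np.array([-tx[1],tx[0]])
print(o['clock'],o['ft_force'],o['ft_torque'],'p.tx',t[:2]@tx)
d=np.load('wrist4.npz');W=d['W'];hsv=cv2.cvtColor(d['im'],cv2.COLOR_BGR2HSV)
q=W-t; f=q[...,:2]@tx; l=q[...,:2]@lat
k=(f>.05)&(f<.1)&(W[...,2]>.14)&(abs(l)<.04)
print('plate fwd',np.nanpercentile(f[k],[1,50,99]),'lat',np.nanpercentile(l[k],[1,50,99]),'zmax',np.nanmax(W[...,2][k]))
B=(hsv[...,0]<20)&(hsv[...,1]>130)&(hsv[...,2]>50)
if B.any(): print('batten',np.nanpercentile(l[B],[0,100]),np.nanpercentile(f[B],[2,98]))
b=cv2.imread('pics/side4.png');cv2.imwrite('pics/c4.png',cv2.resize(b[90:180,140:260],(800,600),interpolation=cv2.INTER_CUBIC))
E
```

```text
clock: 11.5
eef_pos: [0.5622, 0.0665, 0.1364]
tool_rot: [0.644, 0.765, 0.007, -0.007]
ft_force: [0.1, -0.6, -5.6]
grip_width: 0.0228
grasp_force: 59.5
side batten 0.9 [187.3 150.8] z0 [0.5348 0.1372 0.12  ]
[0.562  0.0666 0.1362] yaw 99.82947336547097 [-0.0024  0.0191 -0.9998] [0.1075 0.4263 0.0158 1.1607 0.0193 1.5068]
11.7 [ 0.6527  0.5767 -5.0889] [-0.2757 -0.1071 -0.0095] p.tx -0.03035716845095887
plate fwd [0.0512 0.0753 0.0775] lat [-0.0292 -0.      0.0293] zmax 0.2254521537858238
batten [-0.1099  0.1104] [0.0704 0.0876]
```

View pics/c4.png

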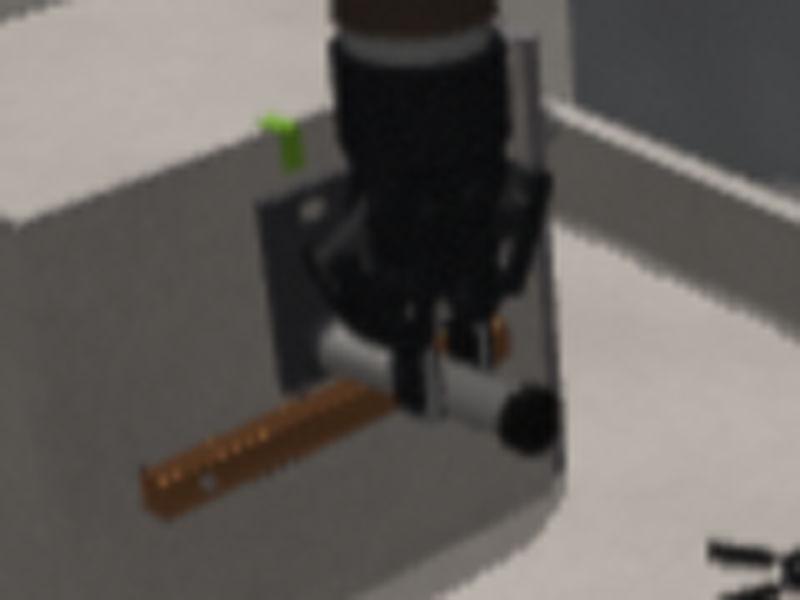

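The plate hovers about 10 mm above the batten and is centred on it to 0.3 mm. I'll lower it gently.

```bash
python3 -m creep '[[[0,0,4],[0,0,0]],[[0,0,3],[0,0,0]],[[0,0,1],[0,0,0]],[[0,0,0],[0,0,0]],[[0,0,0],[0,0,0]]]' -
python3 -m creep '[[[0,0,0.7],[0,0,0]],[[0,0,0.7],[0,0,0]],[[0,0,0],[0,0,0]],[[0,0,0],[0,0,0]]]' -
python3 -m creep '[[[0,0,0.7],[0,0,0]],[[0,0,0],[0,0,0]],[[0,0,0],[0,0,0]]]' -
```

```text
clock: 12.32
eef_pos: [0.562, 0.0667, 0.128]
tool_rot: [0.644, 0.765, 0.006, -0.007]
ft_force: [0.1, -0.1, -4.2]
grip_width: 0.023
grasp_force: 59.5
clock: 12.82
eef_pos: [0.5619, 0.0667, 0.1265]
tool_rot: [0.644, 0.765, 0.006, -0.007]
ft_force: [-0.2, -0.2, -3.9]
grip_width: 0.0231
grasp_force: 59.5
clock: 13.2
eef_pos: [0.5619, 0.0667, 0.1258]
tool_rot: [0.644, 0.765, 0.006, -0.007]
ft_force: [0.6, -0.0, -4.4]
grip_width: 0.023
grasp_force: 59.5
```

```bash
for i in 1; do python3 -m creep '[[[0,0,0.5],[0,0,0]],[[0,0,0],[0,0,0]],[[0,0,0],[0,0,0]]]' -; done
python3 -m creep '[[[0,0,0.5],[0,0,0]],[[0,0,0],[0,0,0]],[[0,0,0],[0,0,0]]]' -
python3 -m creep '[[[0,0,0.5],[0,0,0]],[[0,0,0],[0,0,0]],[[0,0,0],[0,0,0]]]' -
```

```text
clock: 13.58
eef_pos: [0.5619, 0.0667, 0.1254]
tool_rot: [0.644, 0.765, 0.006, -0.007]
ft_force: [0.3, -0.1, -4.3]
grip_width: 0.0228
grasp_force: 59.5
clock: 13.95
eef_pos: [0.5619, 0.0667, 0.125]
tool_rot: [0.644, 0.765, 0.006, -0.007]
ft_force: [0.1, -0.5, -4.2]
grip_width: 0.0229
grasp_force: 59.5
clock: 14.32
eef_pos: [0.562, 0.0667, 0.1245]
tool_rot: [0.644, 0.765, 0.006, -0.007]
ft_force: [0.6, -0.9, -3.2]
grip_width: 0.023
grasp_force: 59.6
```

Force is starting to change, so I'll continue in small steps.

```bash
python3 -m creep '[[[0,0,0.5],[0,0,0]],[[0,0,0],[0,0,0]],[[0,0,0],[0,0,0]]]' -
python3 -m creep '[[[0,0,0.5],[0,0,0]],[[0,0,0],[0,0,0]],[[0,0,0],[0,0,0]]]' -
```

```text
clock: 14.7
eef_pos: [0.562, 0.0667, 0.124]
tool_rot: [0.644, 0.765, 0.007, -0.007]
ft_force: [-0.5, -0.3, -1.9]
grip_width: 0.0225
grasp_force: 59.6
clock: 15.08
eef_pos: [0.562, 0.0667, 0.1235]
tool_rot: [0.644, 0.765, 0.007, -0.007]
ft_force: [0.6, -1.0, -0.1]
grip_width: 0.023
grasp_force: 59.7
```

The hook stands on the batten with about 4 N on it. Now I'll close the gap to the panel.

```bash
python3 -m creep '[[[2,0,0.04],[0,0,0]],[[2,0,0.04],[0,0,0]],[[1,0,0.02],[0,0,0]],[[0.5,0,0],[0,0,0]],[[0,0,0],[0,0,0]],[[0,0,0],[0,0,0]]]' -
python3 -m creep '[[[0.5,0,0],[0,0,0]],[[0.5,0,0],[0,0,0]],[[0,0,0],[0,0,0]],[[0,0,0],[0,0,0]]]' -
python3 -m creep '[[[0.5,0,0],[0,0,0]],[[0,0,0],[0,0,0]],[[0,0,0],[0,0,0]]]' -
```

```text
clock: 15.82
eef_pos: [0.561, 0.0724, 0.1234]
tool_rot: [0.644, 0.765, 0.007, -0.007]
ft_force: [0.5, -0.9, -1.5]
grip_width: 0.0229
grasp_force: 59.8
clock: 16.32
eef_pos: [0.5607, 0.0732, 0.1234]
tool_rot: [0.644, 0.765, 0.006, -0.007]
ft_force: [0.4, -0.7, -0.6]
grip_width: 0.0231
grasp_force: 59.8
clock: 16.7
eef_pos: [0.5607, 0.0733, 0.1234]
tool_rot: [0.644, 0.765, 0.006, -0.007]
ft_force: [0.5, -3.8, -0.9]
grip_width: 0.0227
grasp_force: 59.9
```

```bash
python3 -m creep '[[[0.4,0,0],[0,0,0]],[[0,0,0],[0,0,0]],[[0,0,0],[0,0,0]]]' -
python3 look.py 5 wrist,side,top batten
python3 - <<'E'
from h import *
np.set_printoptions(precision=4,suppress=True)
o=bot.get_obs(); T=R.from_quat(o['tool_rot']).as_matrix(); t=np.array(o['eef_pos']); tx=T[:2,0]; lat=np.array([-tx[1],tx[0]])
print(o['clock'],o['ft_force'],o['ft_torque'])
d=np.load('wrist5.npz');W=d['W'];hsv=cv2.cvtColor(d['im'],cv2.COLOR_BGR2HSV)
q=W-t; f=q[...,:2]@tx; l=q[...,:2]@lat;z=W[...,2]
k=(f>.068)&(f<.1)&(z>.14)&(abs(l)<.04)
print('zmax',np.nanmax(z[k]))
for a in np.arange(.14,.22,.01):
    s=k&(abs(z-a)<.005); print(round(a,3),s.sum(),np.nanmedian(f[s]) if s.any() else '')
k=k&(z>.205);print('plate top lat',np.nanpercentile(l[k],[1,99]),'f',np.nanpercentile(f[k],[1,50,99]))
for s in (-1,1):
    kk=k&(l*s>.015);print(s,np.nanpercentile(f[kk],[5,50,95]))
pn=(abs(l)>.045)&(abs(l)<.1)&(z>.14)&(f>.07)&(f<.12);print('panel f',pn.sum(),np.nanmedian(f[pn]) if pn.any() else '')
B=(hsv[...,0]<20)&(hsv[...,1]>130)&(hsv[...,2]>50)
print('batten',np.nanpercentile(l[B],[0,100]),np.nanpercentile(f[B],[2,98]),np.nanmedian(z[B]))
a=d['im'];b=cv2.imread('pics/side5.png');b=cv2.resize(b[90:180,140:260],(512,384),interpolation=cv2.INTER_CUBIC)
cv2.imwrite('pics/c5.png',cv2.resize(np.hstack([a,b]),(800,300)))
E
```

```text
clock: 17.08
eef_pos: [0.5607, 0.0733, 0.1234]
tool_rot: [0.644, 0.765, 0.006, -0.007]
ft_force: [0.2, -5.9, -0.7]
grip_width: 0.0234
grasp_force: 59.9
side batten 0.61 [188.2 150.6] z0 [0.5377 0.1365 0.12  ]
top batten 0.74 [135.6 190.4] z0 [0.5484 0.1521 0.12  ]
[0.5607 0.0733 0.1234] yaw 99.79713696600368 [-0.0026  0.0176 -0.9998] [ 0.1204  0.4356 -0.0048  1.1308  0.0178  1.5202]
17.375 [ 1.104  -5.3994  0.1746] [-1.0372 -0.1089 -0.0001]
zmax 0.21292903891167875
0.14 414 0.07260827414418011
0.15 1617 0.07315997223113828
0.16 644 0.07473823172273596
0.17 1059 0.07455265444896712
0.18 933 0.07424695686775978
0.19 1726 0.07400848604304028
0.2 3113 0.07387215898410002
0.21 2950 0.07354408717106514
plate top lat [-0.0293  0.0296] f [0.0732 0.0735 0.0739]
-1 [0.0732 0.0734 0.0737]
1 [0.0734 0.0737 0.0739]
panel f 6379 0.08169972692100719
batten [-0.1097  0.1098] [0.064  0.0809] 0.11998618052153197
```

View pics/c5.png

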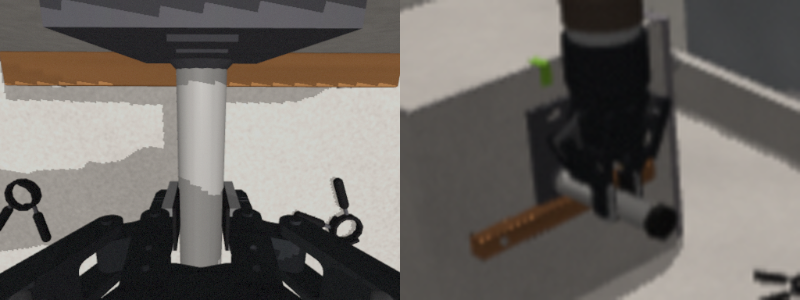

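The wrist view shows the plate on the batten and square to it, with the batten ends at -109.7 and +109.8 mm. The plate face seems to lean back slightly, so I'll check it against the panel.

```bash
cat > lean.py <<'E'
import sys
from h import *
np.set_printoptions(precision=4,suppress=True)
p=cam('wrist');W=cloud(p);o=bot.get_obs(); T=R.from_quat(o['tool_rot']).as_matrix(); t=np.array(o['eef_pos']); tx=T[:2,0]; lat=np.array([-tx[1],tx[0]])
q=W-t; f=q[...,:2]@tx; l=q[...,:2]@lat;z=W[...,2]
def fit(k):
    P=np.c_[f[k],l[k],z[k]];P=P[np.isfinite(P[:,0])]
    for _ in range(4):
        A=np.c_[np.ones(len(P)),P[:,1],P[:,2]-.17];c=np.linalg.lstsq(A,P[:,0],rcond=None)[0];r=P[:,0]-A@c;P=P[abs(r)<max(.0008,2*r.std())]
    return len(P),c
a=fit((f>.065)&(f<.0785)&(z>.158)&(z<.208)&(abs(l)<.028)&(abs(l)>.014))
b=fit((f>.0785)&(f<.1)&(z>.13)&(z<.235)&(abs(l)>.035)&(abs(l)<.12))
print('plate',a,'panel',b,'gap, yaw, lean',b[1]-a[1])
print(o['clock'],'push',o['ft_force'][:2]@tx,o['ft_force'],o['ft_torque'],t,'pitch',T[:,0])
E
python3 lean.py
```

```text
plate (3687, array([ 0.0745,  0.0044, -0.0247])) panel (8448, array([ 0.0816,  0.0053, -0.0016])) gap, yaw, lean [0.0071 0.0009 0.0232]
17.425 push -5.51867320284611 [ 0.1747 -5.5711 -0.7413] [-1.0502 -0.1606 -0.0024] [0.5607 0.0733 0.1234] pitch [-0.1701  0.9853  0.0178]
```

The plate leans back 0.023 rad. I'll tip the tool nose-down while raising it, so that the lower edge stays on the batten.

```bash
python3 -m creep '[[[-0.2,0,-0.7],[0,-0.01,0]],[[-0.1,0,-0.7],[0,-0.01,0]],[[0,0,0],[0,0,0]],[[0,0,0],[0,0,0]]]' -
python3 lean.py
```

```text
clock: 17.92
eef_pos: [0.5607, 0.0733, 0.1249]
tool_rot: [0.644, 0.765, -0.001, 0.001]
ft_force: [0.6, -6.2, -0.5]
grip_width: 0.0229
grasp_force: 60.0
plate (3608, array([ 0.0754,  0.005 , -0.0059])) panel (8368, array([ 0.0816,  0.0057, -0.0013])) gap, yaw, lean [0.0062 0.0008 0.0046]
17.975 push -4.652018428135654 [ 0.3043 -4.6685  0.0529] [-1.0633 -0.1129 -0.0038] [0.5606 0.0733 0.1249] pitch [-0.1705  0.9854 -0.0022]
```

```bash
python3 -m creep '[[[0.4,0,0],[0,-0.004,0]],[[0.4,0,0],[0,0,0]],[[0,0,0],[0,0,0]],[[0,0,0],[0,0,0]]]' -
python3 lean.py
```

```text
clock: 18.48
eef_pos: [0.5607, 0.0733, 0.1251]
tool_rot: [0.644, 0.765, -0.002, 0.003]
ft_force: [0.2, -8.1, 0.9]
grip_width: 0.0231
grasp_force: 60.1
plate (3466, array([ 0.0755,  0.0049, -0.0039])) panel (7969, array([ 0.0816,  0.0052, -0.0013])) gap, yaw, lean [0.0061 0.0003 0.0026]
18.525 push -7.078731725324628 [-0.4399 -7.2594  1.2902] [-1.4707 -0.1487 -0.0156] [0.5607 0.0733 0.125 ] pitch [-0.17    0.9854 -0.0077]
```

```bash
python3 -m creep '[[[0.4,0,0],[0,0,0]],[[0.3,0,0],[0,0,0]],[[0,0,0],[0,0,0]],[[0,0,0],[0,0,0]],[[0,0,0],[0,0,0]]]' -
python3 lean.py
```

```text
clock: 19.15
eef_pos: [0.5606, 0.0733, 0.1251]
tool_rot: [0.644, 0.765, -0.003, 0.004]
ft_force: [0.8, -9.7, 1.6]
grip_width: 0.0227
grasp_force: 60.0
plate (3431, array([ 0.0755,  0.0046, -0.0034])) panel (7896, array([ 0.0816,  0.0048, -0.0013])) gap, yaw, lean [0.0061 0.0003 0.0021]
19.2 push -9.401998456849235 [ 1.4212 -9.296   0.6841] [-1.7996 -0.1555  0.0696] [0.5607 0.0733 0.1251] pitch [-0.1696  0.9855 -0.009 ]
```

```bash
python3 -m creep '[[[0.3,0,0],[0,-0.002,0]],[[0.3,0,0],[0,0,0]],[[0,0,0],[0,0,0]],[[0,0,0],[0,0,0]],[[0,0,0],[0,0,0]]]' -
python3 - <<'E'
from h import *
fs=[]
for _ in range(5): vision.camera('top'); fs.append(bot.get_obs()['ft_force'])
print(np.round(fs,2),np.mean(fs,0))
E
python3 lean.py
```

```text
clock: 19.82
eef_pos: [0.5607, 0.0733, 0.1252]
tool_rot: [0.645, 0.765, -0.004, 0.005]
ft_force: [0.4, -11.1, 1.6]
grip_width: 0.0228
grasp_force: 60.0
[[  0.58 -11.69   1.18]
 [ -0.2  -11.94   1.18]
 [  0.24 -10.15   1.71]
 [  1.54 -10.53   1.27]
 [  1.02 -11.32   1.16]] [  0.63898785 -11.12466392   1.30057549]
plate (3370, array([ 0.0756,  0.0043, -0.0025])) panel (7604, array([ 0.0816,  0.0044, -0.0013])) gap, yaw, lean [0.006  0.0001 0.0012]
20.125 push -11.093399693252836 [  0.3724 -11.1925   1.4131] [-2.1405 -0.1642  0.1015] [0.5606 0.0733 0.1252] pitch [-0.1691  0.9855 -0.0122]
```

```bash
python3 -m creep '[[[0.3,0,0],[0,0,0]],[[0,0,0],[0,0,0]],[[0,0,0],[0,0,0]],[[0,0,0],[0,0,0]],[[0,0,0],[0,0,0]],[[0,0,0],[0,0,0]],[[0,0,0],[0,0,0]],[[0,0,0],[0,0,0]],[[0,0,0],[0,0,0]],[[0,0,0],[0,0,0]],[[0,0,0],[0,0,0]],[[0,0,0],[0,0,0]]]' -
python3 lean.py
python3 -m creep '[[[0,0,0],[0,0,0]],[[0,0,0],[0,0,0]],[[0,0,0],[0,0,0]],[[0,0,0],[0,0,0]],[[0,0,0],[0,0,0]],[[0,0,0],[0,0,0]],[[0,0,0],[0,0,0]],[[0,0,0],[0,0,0]],[[0,0,0],[0,0,0]],[[0,0,0],[0,0,0]],[[0,0,0],[0,0,0]],[[0,0,0],[0,0,0]]]' -
python3 -m creep '[[[0,0,0],[0,0,0]],[[0,0,0],[0,0,0]],[[0,0,0],[0,0,0]],[[0,0,0],[0,0,0]],[[0,0,0],[0,0,0]],[[0,0,0],[0,0,0]],[[0,0,0],[0,0,0]],[[0,0,0],[0,0,0]],[[0,0,0],[0,0,0]],[[0,0,0],[0,0,0]],[[0,0,0],[0,0,0]],[[0,0,0],[0,0,0]]]' -
python3 look.py 6 wrist,side,top batten >/dev/null
python3 - <<'E'
from h import *
fs=[]
for _ in range(6): vision.camera('top'); fs.append(bot.get_obs()['ft_force'])
print(np.mean(fs,0))
a=cv2.imread('pics/top6.png')[100:250,80:280];b=cv2.imread('pics/side6.png')[90:180,140:260]
cv2.imwrite('pics/c6.png',np.hstack([cv2.resize(a,(400,300)),cv2.resize(b,(400,300),interpolation=cv2.INTER_CUBIC)]))
E
python3 lean.py
```

```text
clock: 21.62
eef_pos: [0.5606, 0.0733, 0.1252]
tool_rot: [0.645, 0.765, -0.004, 0.005]
ft_force: [0.7, -11.5, 1.0]
grip_width: 0.0231
grasp_force: 60.0
plate (3340, array([ 0.0756,  0.0043, -0.0022])) panel (7541, array([ 0.0816,  0.0042, -0.0013])) gap, yaw, lean [ 0.006  -0.0001  0.001 ]
21.675 push -11.56825010934235 [  0.4828 -11.6553   2.3587] [-2.3185 -0.1222  0.1012] [0.5606 0.0733 0.1252] pitch [-0.169   0.9855 -0.0128]
clock: 23.18
eef_pos: [0.5606, 0.0733, 0.1252]
tool_rot: [0.645, 0.765, -0.004, 0.005]
ft_force: [1.5, -12.1, 2.0]
grip_width: 0.0231
grasp_force: 60.0
clock: 24.68
eef_pos: [0.5607, 0.0733, 0.1252]
tool_rot: [0.645, 0.765, -0.004, 0.005]
ft_force: [0.1, -11.2, 1.7]
grip_width: 0.0227
grasp_force: 60.0
[  0.75353449 -11.79275294   1.68601613]
plate (3348, array([ 0.0756,  0.0042, -0.0021])) panel (7526, array([ 0.0816,  0.0042, -0.0014])) gap, yaw, lean [0.006  0.     0.0008]
25.325 push -11.189794163337757 [  1.232  -11.1427   1.5705] [-2.2854 -0.1933  0.0864] [0.5606 0.0733 0.1252] pitch [-0.1689  0.9855 -0.0128]
```

View pics/c6.png

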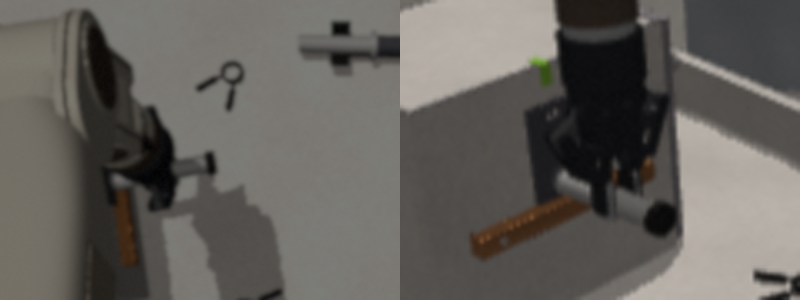

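The side crop shows the plate flush on the panel, standing on the batten under the lime mark at (540,70). The front face is 6.0 mm out from the panel, which is the plate's thickness, and the lean is under 0.001 rad. The push has held at about 11.7 N for more than 4 s, so I'm handing in.

```bash
python3 -c "
from workcell import workorder
print(workorder.job_done())"
```

```text
the job is handed in; nothing more can be done
None
```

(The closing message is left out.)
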